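Eject a finished stone cast from the demoulding stand and file it in its work pan

ROBOT

A 7-joint arm with a two-finger parallel gripper is mounted at the origin on the work surface. World frame = base frame: x ahead of the robot, y to its left, z up, the work surface at z = 0. Lengths are in m, angles in degrees, forces in N, time in s.
With the tool pointing down it reaches from about 0.425 to 0.95 m from the base axis. Payload 4.7 kg.
Tool frame: the origin (TCP) lies midway between the tips of the shut fingers; the grasp point (between the pads) lies 19 mm behind it; y points along the fingers, x is the direction in which the jaws open and shut, and the axes are right-handed (so a half turn about y gives the same grasp; the last joint's range is limited). The gripper opens to 87 mm and grips with 3 to 60 N. Pads are 19 mm wide; open, the fingers measure 117 mm over their backs; the gripper's body (75 mm by 190 mm) begins 51 mm behind the grasp point.
Start: joints at [75.693, 26.849, -2.785, 87.806, 1.381, 65.374, -4.715], TCP at [0.148, -0.659, 0.223] pointing down, gripper open.
Joint ranges: [-148.3, 148.3], [-19.14, 114.17], [-79.39, 73.82], [5.75, 140.21], [-59.74, 239.74], [12.07, 113.84], [-152.46, 152.46]. Speed limits (degrees/s): [147.25, 147.25, 180, 180, 180, 180, 180].

INTERFACE

Orientations are given as [roll, pitch, yaw] about the fixed x, y, z axes, in that order (R = Rz(yaw) Ry(pitch) Rx(roll)).
In Python, from plant import monitor, cams, env, finder gives the robot as it stands. The module is installed in compiled form; this text tells all that it offers.
- The arm moves only by the tool apply_moves, never from a script. Its argument "commands" is a list of rows, each an object with "travel": the shift along the tool's x, y, z in m, a list of three; "twist": the turn, a rotation vector about the tool's x, y, z in units of 10 degrees (1.0 is 10 degrees), a list of three; "grip": the opening, from -1 (shut) to 1 (fully open). In form: [{"travel": [x, y, z], "twist": [rx, ry, rz], "grip": grip}, ...]. A call has exactly 5 rows; each row is the pose to reach, as a shift and turn from the pose commanded when the call began, along the tool's axes at that moment; what a row does not reach only later rows make up. A row lasts 1/8 s, in which the tool goes at most 62.5 mm and 10.7 degrees, less where a joint would pass 70% of its speed; a pose out of reach is approached as far as the arm can. A call with a gripper value outside its range is refused whole. The fingers move at their own pace and stop on an object; "grip_force" is the grip in N (left out, the last holds). Time passes only in rows, so rows that repeat a pose let the fingers close, or fill a call up. It gives the time, the measured TCP pose, the force and the opening at its end, in the units of the state.
- monitor.state(): the state, without advancing time (a new reading comes with each control period).
- cams.capture(name): name is "scene" or "top" or "wrist"; returns the picture (480x640x3 uint8, red, green, blue); there is no depth.
- cams.camera_info(name): a dict with "K" (3x3 intrinsics, pixels), "k1" (the pictures are not rectified: a ray, as slopes to the right and down, at radius r is drawn at 1 + k1 r^2 times it, then the intrinsics apply), "rvec" (rotation vector, rad) and "tvec" (3), from world to camera coordinates, as OpenCV has them; the wrist camera has in their place "tool_from_camera" (4x4, takes a point from camera to tool coordinates, whose origin is the TCP and whose axes are the tool frame's). Camera axes: x right, y down, z forward; pixel columns grow to the right and rows downward; lengths in m; the calibration is good to about 2 mm. A picture is of the moment at which its call begins: read the wrist's pose just before it. camera_info takes no time and is no camera call.
- env.hand_in(): hands the job in, once; it reports no verdict.
Trained networks look in the newest picture that a camera, given by its name, has taken for a name from the list of things; names that differ only in an ending like _2 or _b are one class to them, and where a whole thing is asked for, a point or a joint stands for the part that bears it (a point fixed in the world has none). Each returns a list of dicts, best first, with "conf" (0 to 1); they miss things now and then, are a little off and sometimes report something else, mostly with a low value. They report only what shows in the picture. A call takes as long as a camera call. They do not tell look-alikes from the thing itself.
- finder.silhouettes(camera, label): "pixels" (480x640 bool, what is visible of it) and "at" ([column, row] in pixels, amid what is visible of it).
- finder.mark_of(camera, label): "at" ([column, row] in pixels: a listed point, or the origin of a listed thing).
The state is a dict: "time_s": time; "q": joint angles; "joint_velocities": joint speeds; "joint_torque": joint torques, N m; "tool_pos": TCP position; "eef_rot": TCP orientation; "force": force on the tool from outside, world axes, zero at the start; "ft_torque": the same for the moment, N m; "width": finger opening in m.
Only numpy, scipy, OpenCV 4.12 (cv2) and the standard library are available. Lean on these libraries where they do the work, as an engineer would, in place of code of your own. Each camera call takes 0.05 s, during which the arm holds its last target. There are 200 camera calls.

TASK

One bay of the two-bay demoulding stand holds the finished stone cast with the horseshoe tooth ridge; the other holds a plain flat-topped blank that must stay where it is. Press the spring ejector of the finished cast's bay all the way home so that the cast is pushed clear of the lips (do not pull it out with the gripper), then pick it up and set it down gently, ridge up, on the floor of the work pan beside the cast already there. Leave everything else where it is, and do not drop or fling the cast.

Things in the scene. Friction and masses are not known exactly. Their poses are not given: they have to be found in the camera images.
- stand: Fixed aluminium two-bay demoulding stand, 220 (x) x 235 (y) mm, flat deck 20 mm above the table. Origin on the table; the deck spans local x -110 to 110, local y -105 to 130. Bays at local x = -60 and +60, each with an ejector at its +y end; parts leave along local -y onto the flat open end of the deck. Behind each ejector (local y 103 to 127) is a low spring housing, 34 mm wide, top 44 mm up.
- bay_near (a point): Middle of the bay at local x = -60 mm of the stand, at deck height (local y = 20 mm, z = 20 mm); axes parallel to the stand's. Two grey side rails with inward lips run from local y of the stand = -5 to 58 mm (outer faces 37.5 mm each side, channel 59 mm wide, gap between lips 47 mm, lips 42 to 47 mm above the table). The lips hold the part down: it can only leave along -y.
- bay_far (a point): The same for the bay at local x = +60 mm of the stand.
- ejector_near (a joint): Spring ejector slide of the bay at local x = -60 mm, in m: 0 at rest, 0.072 fully home against its stop; grows as it is pushed along the stand's local -y. Spring force 3.3 N at rest to 11.2 N fully home, damping about 18 N per m/s; springs back when let go, leaving the ejected part on the deck. Its pusher meets the part within the first 1 to 4 mm.
- ejector_far (a joint): The same for the bay at local x = +60.
- plate_near (a point): Point on the rear face (stand's +y face, the one to press) of the near ejector's upright steel thumb plate, mid-width, 80 mm above the table; moves with the slide, at rest at local y = 92 mm of the stand. The plate is 42 mm wide (x), 12 mm thick (from this point towards -y), its top 95 mm above the table. Above 50 mm height, fingers pressing it clear the lips and housing.
- plate_far (a point): The same point on the far ejector's thumb plate.
- cast: The finished stone cast, loose, 0.13 to 0.25 kg: base 56 (x) x 70 (y) x 20 (z) mm with a horseshoe tooth ridge on top (44 x 57 mm, top 35 mm above the underside, open towards +y). Origin: middle of its underside. Starts in either bay, middle at local y = about 20 mm of the stand, axes parallel to the stand's. Fully ejected, its middle is at local y = -50 mm, clear of the lips.
- blank: Plain flat-topped blank of the same stone, 56 x 70 x 20 mm, no ridge, loose, in the other bay. Origin at the middle of its underside. Must not be moved.
- pan: Fixed open grey plastic work pan, 230 (x) x 150 (y) x 30 (z) mm outside, walls and floor 5 mm thick. Origin at the middle of its underside.
- partner: Opposing stone cast, same shape and size as the finished one, loose, already in the +x end of the pan (its middle 70 mm from the pan's middle, turned a quarter turn so that its 56 mm width lies along the pan's y). Origin at the middle of its underside. The rest of the pan, local x from -110 to +30 mm, is free.
- jar: Bystander: white jar, 64 mm wide, 75 mm tall, beyond the stand.
- spatula: Bystander: spatula, 170 mm long, lying beyond the stand.
- wax: Bystander: pale wax block, 75 x 45 x 18 mm, left of the stand.
- gauge: Bystander: round dial gauge, 60 mm wide, 15 mm tall, with a short stem, right of the pan.
- burbox: Bystander: black open box, 110 x 80 x 30 mm, beyond the pan.
- brush: Bystander: brush, 160 mm long, right of the pan.
There are look-alikes about, which are no part of the job. Leave any turquoise or yellow look-alike of the cast alone.

How it is judged:
By the outcome, as a careful person would: the job done as asked, in the order asked, and still so for the second after the job is handed in, with the robot touching nothing.
It also fails if it takes over 54 s, if anything falls off the work surface, if the arm or the gripper's body presses on something with over 40 N, if the wrist force passes 120 N, or if a joint passes its speed limit or range.

## Working session

There is one attempt and no reset: what is moved stays moved. The work goes in short steps, Python scripts to look and compute and a tool call to move; the robot and the scene stay as the last step left them, time stands still between calls to the robot, and variables do not carry over. Pictures are saved under pics/ and viewed, about 8 in all and at most 12, crops included, and the job is handed in when it is done.

Besides the shell and the picture viewer there is one more tool, called after "Call:" as a command line: name --argument value ..., lists and objects as JSON in quotes. apply_moves: Moves the arm, as the interface text tells. Its arguments: {"type":"object","properties":{"commands":{"type":"array","items":{"type":"object","properties":{"travel":{"type":"array","items":{"type":"number"}},"twist":{"type":"array","items":{"type":"number"}},"grip":{"type":"number"}}}},"grip_force":{"type":"number"}},"required":["commands"]}

```bash
mkdir -p pics; python3 - <<'E'
from plant import monitor,cams,finder
import cv2,numpy as np
for k,v in monitor.state().items(): print(k,v)
for n in ("scene","top"):
    im=cams.capture(n); cv2.imwrite(f"pics/{n}0.png",im[:,:,::-1]); print(n,cams.camera_info(n))
    for l in ("stand","bay_near","bay_far","plate_near","plate_far","cast","blank","pan","partner"):
        print(l,[(round(d["conf"],2),np.round(d["at"],1).tolist()) for d in finder.mark_of(n,l)[:4]])
print(cams.camera_info("wrist"))
E
```

```text
time_s 0.0
q [75.69547749 26.89966618 -2.78343448 87.87281778  1.38054742 65.37327271
 -4.71520904]
joint_velocities [ 0.0653416   0.09644765 -0.0640077   0.07640472 -0.07092478 -0.01391499
 -0.00170365]
joint_torque [ 1.05904473e-05 -5.07982063e+01 -8.07224005e-02 -2.36161745e+01
 -6.13586395e-02  3.79357429e-02  1.57236059e-04]
tool_pos [ 0.14768168 -0.65804749  0.22147829]
eef_rot [-90.00414433   0.11214129 -77.35019009]
force [-0.21492397 -0.41587749 -1.4342706 ]
ft_torque [ 0.02001624  0.04336727 -0.0015073 ]
width 0.08681145972768362
scene {'K': array([[520.98230163,   0.        , 316.84927837],
       [  0.        , 520.98230163, 240.14430058],
       [  0.        ,   0.        ,   1.        ]]), 'k1': -0.08490444558812911, 'rvec': array([ 2.14071639,  0.74747863, -0.37902071]), 'tvec': array([-0.42494883, -0.17931233,  1.74122456])}
stand [(0.76, [332.3, 231.7])]
bay_near [(0.76, [315.9, 218.0])]
bay_far [(0.6, [351.6, 226.5])]
plate_near [(0.79, [326.0, 188.5])]
plate_far [(0.59, [363.8, 197.3]), (0.29, [364.0, 290.1]), (0.25, [334.2, 230.5])]
cast [(0.92, [401.3, 196.5]), (
[... 755 characters left out ...]
278.5])]
blank [(0.95, [268.9, 284.8]), (0.63, [254.8, 243.8])]
pan [(0.77, [411.4, 250.8]), (0.49, [416.5, 222.1])]
partner [(0.66, [413.8, 226.0])]
{'K': array([[420.74575038,   0.        , 321.25414254],
       [  0.        , 420.74575038, 241.71142717],
       [  0.        ,   0.        ,   1.        ]]), 'k1': 0.004258389537344764, 'tool_from_camera': array([[ 9.99999339e-01, -2.96342129e-04,  1.11069675e-03,
         1.83752310e-03],
       [-1.14905107e-03, -2.86150150e-01,  9.58184101e-01,
        -1.61706535e-01],
       [ 3.38757249e-05, -9.58184744e-01, -2.86150302e-01,
         7.88187945e-02],
       [ 0.00000000e+00,  0.00000000e+00,  0.00000000e+00,
         1.00000000e+00]])}
```

View pics/top0.png

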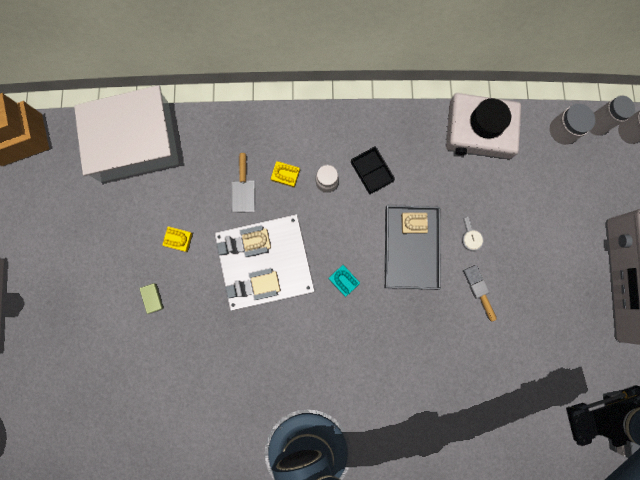

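View pics/scene0.png

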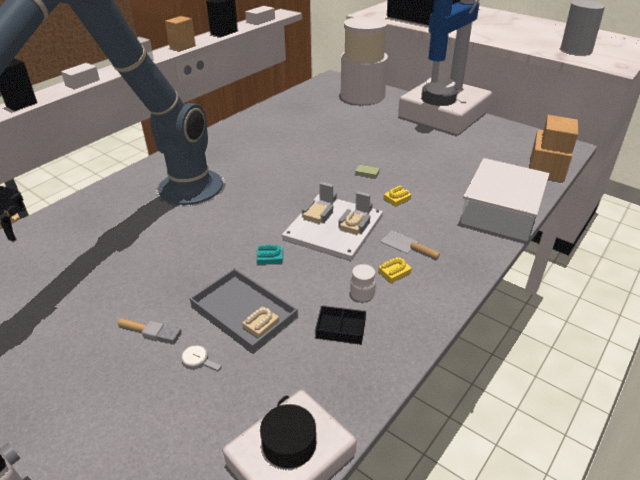

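Candidates for the cast:
- Far bay (257,240): stone-coloured with a horseshoe ridge. This is the one I choose.
- Near bay (267,284): the flat blank.
- Yellow look-alikes at (177,239) and (285,173), and a turquoise one at (344,280).
- Partner in the pan at (414,223).

Next I fit the poses and take a close crop to check.

```bash
cat > h.py <<'E'
import numpy as np,cv2
from scipy.optimize import least_squares
from scipy.spatial.transform import Rotation as Ro
from plant import monitor,cams,finder
def proj(name,P,st=None):
    i=cams.camera_info(name); P=np.atleast_2d(np.array(P,float))
    if "rvec" in i: r,t=i["rvec"],i["tvec"]
    else:
        T=np.eye(4);T[:3,:3]=Ro.from_euler("xyz",st["eef_rot"],degrees=True).as_matrix();T[:3,3]=st["tool_pos"]
        M=np.linalg.inv(T@i["tool_from_camera"]); r=cv2.Rodrigues(M[:3,:3])[0];t=M[:3,3]
    return cv2.projectPoints(P,r,t,i["K"],np.array([i["k1"],0,0,0.]))[0][:,0]
def loc(p,L):
    L=np.atleast_2d(np.array(L,float));c,s=np.cos(p[2]),np.sin(p[2])
    return np.c_[p[0]+c*L[:,0]-s*L[:,1],p[1]+s*L[:,0]+c*L[:,1],L[:,2]]
def fit(obs,p0):  # obs: (cam,local pt,pixel,state)
    f=lambda p:np.concatenate([proj(c,loc(p,l),s)[0]-px for c,l,px,s in obs])
    r=least_squares(f,p0,loss="soft_l1"); return r.x,r.fun.reshape(-1,2)
S={"stand":(0,0,0),"bay_near":(-.06,.02,.02),"bay_far":(.06,.02,.02),"plate_near":(-.06,.092,.08),"plate_far":(.06,.092,.08)}
E
python3 - <<'E'
from h import *
A=[("top","stand",(271.9,260.9)),("top","bay_near",(264.6,280.8)),("top","bay_far",(257.4,238.7)),("top","plate_near",(236.4,286.9)),("top","plate_far",(224.8,242.8)),
("scene","stand",(332.3,231.7)),("scene","bay_near",(315.9,218)),("scene","bay_far",(351.6,226.5)),("scene","plate_near",(326,188.5)),("scene","plate_far",(363.8,197.3))]
p,r=fit([(c,S[l],np.array(x),None) for c,l,x in A],[.6,.1,.1]);print(p,np.degrees(p[2]));print(r.round(1).tolist())
B=[("top",(0,0,0),(411.4,250.8)),("top",(.07,0,.005),(413.8,226)),("scene",(0,0,0),(241.4,312.3)),("scene",(.07,0,.005),(261.7,323.4))]
q,r=fit([(c,l,np.array(x),None) for c,l,x in B],[.6,-.3,0]);print(q,np.degrees(q[2]));print(r.round(1).tolist())
im=cv2.imread("pics/top0.png")
def poly(im,p,L):
    cv2.polylines(im,[np.int32(np.round(proj("top",loc(p,L))*4+ -4*np.array([200,180])))],True,(0,0,255),1)
c=cv2.resize(im[180:320,200:400],None,fx=4,fy=4,interpolation=2)
c=cv2.resize(im[180:320,200:460],None,fx=4,fy=4,interpolation=2)[:, :]
poly(c,p,[(-.11,-.105,.02),(.11,-.105,.02),(.11,.13,.02),(-.11,.13,.02)])
poly(c,p,[(.0315,.005,.04),(.0885,.005,.04),(.0885,.055,.04),(.0315,.055,.04)])
poly(c,p,[(.039,.092,.095),(.081,.092,.095),(.081,.08,.095),(.039,.08,.095)])
poly(c,q,[(-.115,-.075,.03),(.115,-.075,.03),(.115,.075,.03),(-.115,.075,.03)])
cv2.imwrite("pics/ov.png",cv2.resize(c,(800,430)))
E
```

```text
[0.52477741 0.09856757 0.21722696] 12.446188025847553
[[-1.9, -1.0], [2.4, 1.4], [0.2, 1.1], [1.4, 0.5], [3.5, 0.2], [-0.1, -0.9], [1.1, -1.3], [2.2, 0.5], [1.3, -0.5], [0.3, 0.1]]
[ 0.5460428  -0.29915769 -0.06351835] -3.6393334563433597
[[0.5, -0.7], [-1.1, -0.8], [-0.1, -1.5], [-1.4, 0.1]]
```

View pics/ov.png

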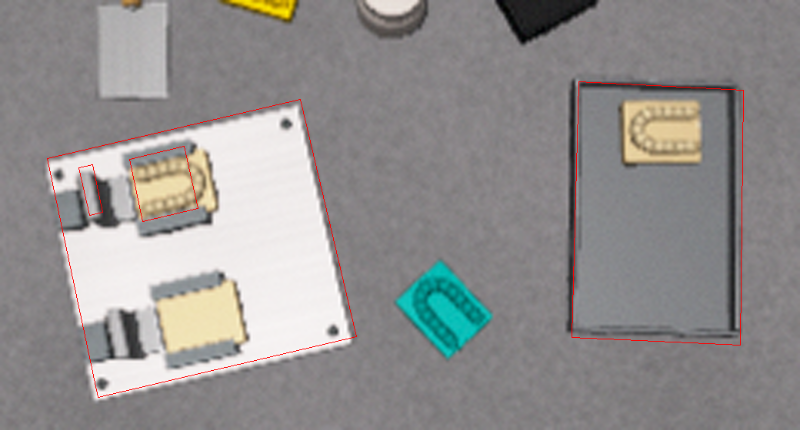

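The crop shows the far-bay part at (170,185) with its horseshoe ridge. The deck outline fits to within a few mm. The near bay holds the flat blank at (200,320). Now I plan an arc to a viewing pose above the far bay.

```bash
cat >> h.py <<'E'
STAND=np.array([0.52477741,0.09856757,0.21722696])
def pose(xyz,yaw): return np.array(xyz,float),Ro.from_euler("xyz",[-90,0,yaw],degrees=True)
def rows(P0,R0,seq):
    for x,R in seq:
        print("  ",np.round(R0.inv().apply(x-P0),4).tolist(),np.round((R0.inv()*R).as_rotvec(degrees=True)/10,3).tolist())
E
python3 - <<'E'
from h import *
st=monitor.state(); P=np.array([.148,-.659,.223]); t=loc(STAND,(.06,.06,.26))[0]
yt=np.degrees(STAND[2]); print(t)
a0,a1=np.arctan2(P[1],P[0]),np.arctan2(t[1],t[0]);r0,r1=np.hypot(*P[:2]),np.hypot(*t[:2])
cur=pose(P,-77.35)
for c in range(4):
    seq=[]
    for k in range(5*c+1,5*c+6):
        f=k/20; f=f*f*(3-2*f)*.25+f*.75
        a=a0+f*(a1-a0);r=r0+f*(r1-r0);seq.append(pose([r*np.cos(a),r*np.sin(a),P[2]+f*(t[2]-P[2])],-77.35+f*(yt+77.35)))
    print(c); rows(*cur,seq); cur=seq[-1]
E
```

```text
[0.57043599 0.17008886 0.26      ]
0
   [-0.0046, -0.0015, 0.0433] [0.0, -0.353, 0.0]
   [-0.0126, -0.003, 0.0897] [0.0, -0.736, 0.0]
   [-0.0248, -0.0047, 0.1382] [0.0, -1.147, 0.0]
   [-0.0415, -0.0065, 0.1882] [0.0, -1.58, 0.0]
   [-0.063, -0.0084, 0.2386] [0.0, -2.034, 0.0]
1
   [-0.0075, -0.0019, 0.056] [0.0, -0.471, 0.0]
   [-0.0202, -0.0039, 0.1123] [0.0, -0.955, 0.0]
   [-0.0382, -0.006, 0.168] [0.0, -1.45, 0.0]
   [-0.0613, -0.008, 0.2221] [-0.0, -1.951, 0.0]
   [-0.0893, -0.0101, 0.274] [0.0, -2.455, 0.0]
2
   [-0.0093, -0.0021, 0.0577] [0.0, -0.505, 0.0]
   [-0.0237, -0.0041, 0.1136] [0.0, -1.006, 0.0]
   [-0.0427, -0.0062, 0.1668] [0.0, -1.5, 0.0]
   [-0.0657, -0.0082, 0.2167] [0.0, -1.984, 0.0]
   [-0.0922, -0.0101, 0.2627] [0.0, -2.455, 0.0]
3
   [-0.009, -0.0019, 0.05] [0.0, -0.454, 0.0]
   [-0.0213, -0.0037, 0.0967] [0.0, -0.888, 0.0]
   [-0.0363, -0.0053, 0.1395] [0.0, -1.298, 0.0]
   [-0.0531, -0.0069, 0.1782] [-0.0, -1.681, 0.0]
   [-0.0708, -0.0084, 0.2124] [0.0, -2.034, 0.0]
```

Call:
apply_moves --commands '[{"travel": [-0.005,-0.0015,0.043],"twist": [0,-0.35,0],"grip": -1},{"travel": [-0.0125,-0.003,0.09],"twist": [0,-0.74,0],"grip": -1},{"travel": [-0.025,-0.005,0.138],"twist": [0,-1.15,0],"grip": -1},{"travel": [-0.0415,-0.0065,0.188],"twist": [0,-1.58,0],"grip": -1},{"travel": [-0.063,-0.0085,0.2385],"twist": [0,-2.03,0],"grip": -1}]' --grip_force 40

```text
time_s: 1.62
tool_pos: [0.368, -0.5443, 0.2311]
eef_rot: [-90.0, -0.0, -56.9]
force: [0.1, -0.3, -0.0]
width: 0.0447
```

Call:
apply_moves --commands '[{"travel": [-0.0075,-0.002,0.056],"twist": [0,-0.47,0],"grip": -1},{"travel": [-0.02,-0.004,0.112],"twist": [0,-0.955,0],"grip": -1},{"travel": [-0.038,-0.006,0.168],"twist": [0,-1.45,0],"grip": -1},{"travel": [-0.061,-0.008,0.222],"twist": [0,-1.95,0],"grip": -1},{"travel": [-0.089,-0.01,0.274],"twist": [0,-2.455,0],"grip": -1}]'

```text
time_s: 2.25
tool_pos: [0.5494, -0.3197, 0.2412]
eef_rot: [-90.0, -0.0, -32.3]
force: [0.1, 0.5, -0.1]
width: 0.0014
```

Call:
apply_moves --commands '[{"travel": [-0.009,-0.002,0.0575],"twist": [0,-0.505,0],"grip": -1},{"travel": [-0.0235,-0.004,0.1135],"twist": [0,-1.005,0],"grip": -1},{"travel": [-0.0425,-0.006,0.167],"twist": [0,-1.5,0],"grip": -1},{"travel": [-0.0655,-0.008,0.2165],"twist": [0,-1.985,0],"grip": -1},{"travel": [-0.092,-0.01,0.2625],"twist": [0,-2.455,0],"grip": -1}]'

```text
time_s: 2.88
tool_pos: [0.612, -0.0485, 0.2512]
eef_rot: [-90.0, -0.0, -7.8]
force: [0.6, 0.1, 0.3]
width: 0.0005
```

Call:
apply_moves --commands '[{"travel": [-0.009,-0.002,0.05],"twist": [0,-0.455,0],"grip": -1},{"travel": [-0.021,-0.004,0.0965],"twist": [0,-0.89,0],"grip": -1},{"travel": [-0.036,-0.005,0.1395],"twist": [0,-1.3,0],"grip": -1},{"travel": [-0.053,-0.007,0.178],"twist": [0,-1.68,0],"grip": -1},{"travel": [-0.071,-0.0085,0.2125],"twist": [0,-2.035,0],"grip": -1}]'

```text
time_s: 3.5
tool_pos: [0.5704, 0.1715, 0.2598]
eef_rot: [-90.0, -0.0, 12.5]
force: [1.4, 0.3, 0.2]
width: 0.0006
```

```bash
python3 - <<'E'
from h import *
st=monitor.state(); print(st["time_s"],st["tool_pos"],st["eef_rot"],st["width"])
im=cams.capture("wrist"); obs=[]
for l in S:
    for d in finder.mark_of("wrist",l)[:2]:
        e=proj("wrist",loc(STAND,S[l]),st)[0]; print(l,round(d["conf"],2),np.round(d["at"],1),e.round(1))
        if d["conf"]>.4 and np.linalg.norm(e-d["at"])<40: obs.append(("wrist",S[l],np.array(d["at"]),st))
p,r=fit(obs,STAND);print(p.tolist(),np.degrees(p[2]));print(r.round(1).tolist())
im=im[:,:,::-1].copy()
for q,c in((STAND,(0,0,255)),(p,(0,255,0))):
  for L in ([(-.11,-.105,.02),(.11,-.105,.02),(.11,.13,.02),(-.11,.13,.02)],[(.039,.092,.095),(.081,.092,.095),(.081,.08,.095),(.039,.08,.095)],[(.0365,-.005,.047),(.0365,.058,.047),(.0835,.058,.047),(.0835,-.005,.047)]):
    cv2.polylines(im,[np.int32(proj("wrist",loc(q,L),st).round())],True,c,1)
cv2.imwrite("pics/w1.png",im)
E
```

```text
3.5 [0.57036899 0.17147574 0.25975436] [-8.99965927e+01 -2.72304474e-02  1.25449359e+01] 0.0005544041842236036
stand 0.77 [259.8 253.4] [263.8 252.4]
plate_near 0.7 [171.7 172.6] [172.3 174.9]
plate_far 0.83 [315.4 174.1] [320.8 175.2]
[0.5207054054977824, 0.09874427070853271, 0.2082595515764534] 11.93239334861787
[[0.2, -1.9], [-3.5, 0.3], [1.5, 0.5]]
```

View pics/w1.png

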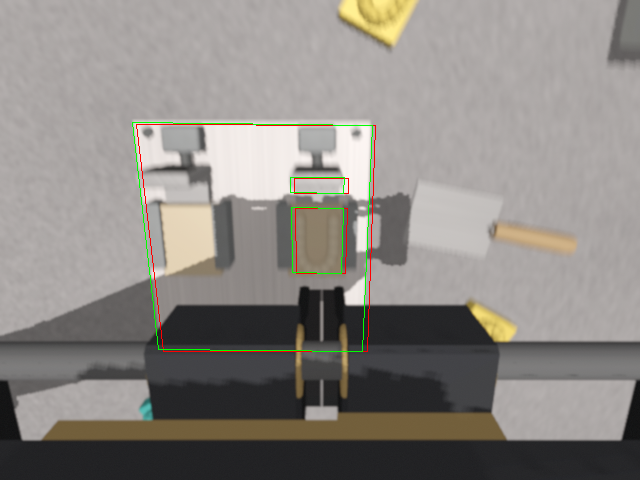

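The wrist view shows the far bay under the hand, with its plate at (320,185). The model outlines agree to about 3 mm. I take the mean of the fits and go behind the far plate.

```bash
sed -i 's/^STAND=.*/STAND=np.array([0.5225,0.0988,0.2115])/' h.py; cat >> h.py <<'E'
def go(*L,yaw=None,frame=None):
    st=monitor.state(); P,R=st["tool_pos"],Ro.from_euler("xyz",st["eef_rot"],degrees=True)
    f=STAND if frame is None else frame
    y=np.degrees(f[2]) if yaw is None else yaw
    d=loc((0,0,-f[2]),[[P[0]-f[0],P[1]-f[1],P[2]]])[0]
    print(st["time_s"],"local now",d.round(4),"F",np.round(loc((0,0,-f[2]),[st["force"]])[0],1),"w",round(st["width"],4),"rot",np.round(st["eef_rot"],2))
    rows(P,R,[pose(loc(f,l)[0],y) for l in L])
E
python3 -c "
from h import *
go((.06,.128,.2),(.06,.128,.065))"
```

```text
3.8 local now [0.0624 0.0577 0.2594] F [ 0.4 -0.5  0.4] w 0.0002 rot [-90.07   0.    12.26]
   [-0.0022, 0.0593, 0.0704] [0.007, 0.014, -0.0]
   [-0.0022, 0.1943, 0.0705] [0.007, 0.014, -0.0]
```

Call:
apply_moves --commands '[{"travel": [-0.001,0.02,0.04],"twist": [0,0.02,0],"grip": -1},{"travel": [-0.002,0.06,0.07],"twist": [0,0.02,0],"grip": -1},{"travel": [-0.002,0.11,0.07],"twist": [0,0.02,0],"grip": -1},{"travel": [-0.002,0.16,0.07],"twist": [0,0.02,0],"grip": -1},{"travel": [-0.002,0.194,0.07],"twist": [0,0.02,0],"grip": -1}]'

```text
time_s: 4.42
tool_pos: [0.5539, 0.2353, 0.0628]
eef_rot: [-90.1, 0.2, 12.0]
force: [0.4, 0.6, -0.2]
width: 0.0006
```

Call:
apply_moves --commands '[{"travel": [0,0,0],"twist": [0,0,0],"grip": -1},{"travel": [0,0,-0.005],"twist": [0,0,0],"grip": -1},{"travel": [0,0,-0.01],"twist": [0,0,0],"grip": -1},{"travel": [0,0,-0.015],"twist": [0,0,0],"grip": -1},{"travel": [0,0,-0.02],"twist": [0,0,0],"grip": -1}]'

```text
time_s: 5.05
tool_pos: [0.5586, 0.2178, 0.0663]
eef_rot: [-90.0, -0.1, 12.2]
force: [0.1, -0.4, -0.6]
width: 0.0006
```

```bash
python3 -c "
from h import *
go((.06,.108,.065))
cv2.imwrite('pics/w2.png',cams.capture('wrist')[:,:,::-1])"
```

```text
5.05 local now [0.0602 0.1088 0.0663] F [ 0.  -0.4 -0.6] w 0.0006 rot [-9.001e+01 -7.000e-02  1.218e+01]
   [-0.0002, 0.0013, -0.0008] [0.001, 0.006, 0.007]
```

View pics/w2.png

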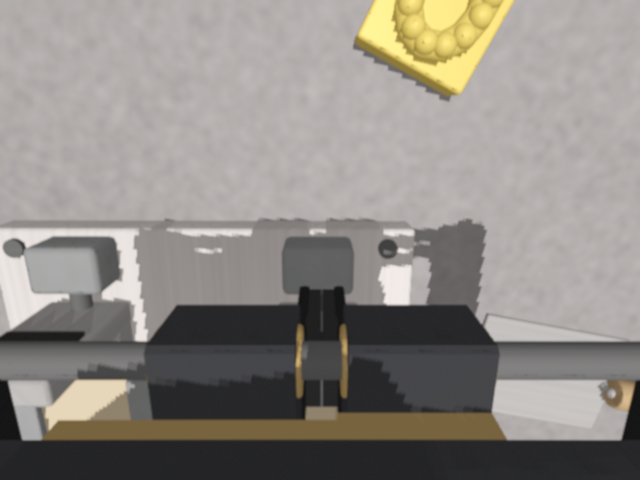

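The fingers are behind the far plate, in line with its housing at (318,265), and have no contact yet. I press along -z of the tool.

Call:
apply_moves --commands '[{"travel": [0,0,-0.005],"twist": [0,0,0],"grip": -1},{"travel": [0,0,-0.01],"twist": [0,0,0],"grip": -1},{"travel": [0,0,-0.015],"twist": [0,0,0],"grip": -1},{"travel": [0,0,-0.02],"twist": [0,0,0],"grip": -1},{"travel": [0,0,-0.025],"twist": [0,0,0],"grip": -1}]'

```text
time_s: 5.72
tool_pos: [0.5626, 0.1974, 0.0659]
eef_rot: [-89.7, -0.1, 12.3]
force: [-1.6, 7.0, -1.0]
width: 0.0004
```

Call:
apply_moves --commands '[{"travel": [0,0,-0.006],"twist": [0,0,0],"grip": -1},{"travel": [0,0,-0.012],"twist": [0,0,0],"grip": -1},{"travel": [0,0,-0.018],"twist": [0,0,0],"grip": -1},{"travel": [0,0,-0.024],"twist": [0,0,0],"grip": -1},{"travel": [0,0,-0.03],"twist": [0,0,0],"grip": -1}]'

```text
time_s: 6.35
tool_pos: [0.5684, 0.17, 0.0659]
eef_rot: [-89.6, -0.1, 12.4]
force: [-2.7, 9.5, -0.7]
width: 0.0006
```

```bash
python3 -c "
from h import *
go((.06,.0295,.065))"
```

```text
6.35 local now [0.0598 0.06   0.0659] F [-0.6  9.9 -0.7] w 0.0006 rot [-8.957e+01 -8.000e-02  1.240e+01]
   [0.0, 0.0007, -0.0305] [-0.043, 0.028, 0.008]
```

Call:
apply_moves --commands '[{"travel": [0,0,-0.005],"twist": [0,0,0],"grip": -1},{"travel": [0,0,-0.01],"twist": [0,0,0],"grip": -1},{"travel": [0,0,-0.015],"twist": [0,0,0],"grip": -1},{"travel": [0,0,-0.02],"twist": [0,0,0],"grip": -1},{"travel": [0,0,-0.025],"twist": [0,0,0],"grip": -1}]'

```text
time_s: 6.98
tool_pos: [0.5733, 0.1471, 0.066]
eef_rot: [-89.5, -0.1, 12.5]
force: [-2.9, 11.8, -0.7]
width: 0.0005
```

Call:
apply_moves --commands '[{"travel": [0,0,-0.003],"twist": [0,0,0],"grip": -1},{"travel": [0,0,-0.006],"twist": [0,0,0],"grip": -1},{"travel": [0,0,-0.009],"twist": [0,0,0],"grip": -1},{"travel": [0,0,-0.012],"twist": [0,0,0],"grip": -1},{"travel": [0,0,-0.012],"twist": [0,0,0],"grip": -1}]'

```text
time_s: 7.6
tool_pos: [0.5739, 0.1441, 0.0662]
eef_rot: [-88.8, -0.2, 12.7]
force: [-5.8, 25.8, -3.7]
width: 0.0005
```

```bash
python3 -c "
from h import *
go((.06,.0295,.065))"
```

```text
7.6 local now [0.0598 0.0335 0.0662] F [-0.3 26.5 -3.7] w 0.0005 rot [-88.83  -0.19  12.75]
   [0.0002, 0.0011, -0.004] [-0.117, 0.063, 0.019]
```

The stop is reached: the force jumped from 12 to 26 N with the travel stalled. I back off under control.

Call:
apply_moves --commands '[{"travel": [0,0,0.008],"twist": [0,0,0],"grip": -1},{"travel": [0,0,0.018],"twist": [0,0,0],"grip": -1},{"travel": [0,0,0.028],"twist": [0,0,0],"grip": -1},{"travel": [0,0,0.038],"twist": [0,0,0],"grip": -1},{"travel": [0,0,0.048],"twist": [0,0,0],"grip": -1}]'

```text
time_s: 8.22
tool_pos: [0.5665, 0.179, 0.0659]
eef_rot: [-89.8, -0.1, 12.3]
force: [-0.9, 5.1, 0.8]
width: 0.0004
```

Call:
apply_moves --commands '[{"travel": [0,0,0.012],"twist": [0,0,0],"grip": -1},{"travel": [0,0,0.024],"twist": [0,0,0],"grip": -1},{"travel": [0,0,0.036],"twist": [0,0,0],"grip": -1},{"travel": [0,0,0.049],"twist": [0,0,0],"grip": -1},{"travel": [0,0,0.062],"twist": [0,0,0],"grip": -1}]'

```text
time_s: 8.85
tool_pos: [0.5544, 0.2352, 0.0652]
eef_rot: [-90.1, 0.0, 12.1]
force: [0.5, 0.2, 0.8]
width: 0.0002
```

Call:
apply_moves --commands '[{"travel": [0,-0.04,0],"twist": [0,0,0],"grip": -1},{"travel": [0,-0.085,0],"twist": [0,0,0],"grip": -1},{"travel": [0,-0.125,-0.03],"twist": [0,0,0],"grip": 1},{"travel": [0,-0.13,-0.085],"twist": [0,0,0],"grip": 1},{"travel": [0,-0.13,-0.13],"twist": [0,0,0],"grip": 1}]'

```text
time_s: 9.48
tool_pos: [0.5826, 0.1064, 0.1964]
eef_rot: [-90.1, -0.1, 12.1]
force: [0.8, -0.6, -1.5]
width: 0.0227
```

```bash
python3 - <<'E'
from h import *
go((.06,-.05,.18))
st=monitor.state();im=cams.capture("wrist")[:,:,::-1].copy()
for l in ("cast","plate_far","stand","plate_near"):
    for d in finder.mark_of("wrist",l)[:3]: print(l,round(d["conf"],2),np.round(d["at"],1))
for y in (.02,):
  L=[(.06+a*.028,-.05+b*.035,.04) for a,b in((-1,-1),(1,-1),(1,1),(-1,1))]
  cv2.polylines(im,[np.int32(proj("wrist",loc(STAND,L),st).round())],True,(0,0,255),1)
print(proj("wrist",loc(STAND,[(.06,-.05,.02),(.06,.092,.08),(0,0,0),(-.06,.092,.08)]),st).round(1))
cv2.imwrite("pics/w3.png",im)
E
```

```text
9.475 local now [ 0.0604 -0.0052  0.1964] F [ 0.6 -0.7 -1.5] w 0.0227 rot [-9.012e+01 -9.000e-02  1.212e+01]
   [-0.0004, 0.0165, -0.0448] [0.012, 0.0, 0.009]
cast 0.88 [505.  303.4]
cast 0.66 [315.7 264.1]
plate_far 0.94 [314.9  80.4]
stand 0.85 [247.9 203. ]
plate_near 0.8 [127.9  80.3]
[[320.3 264. ]
 [320.1  80.7]
 [250.8 201.6]
 [125.8  80.5]]
```

View pics/w3.png

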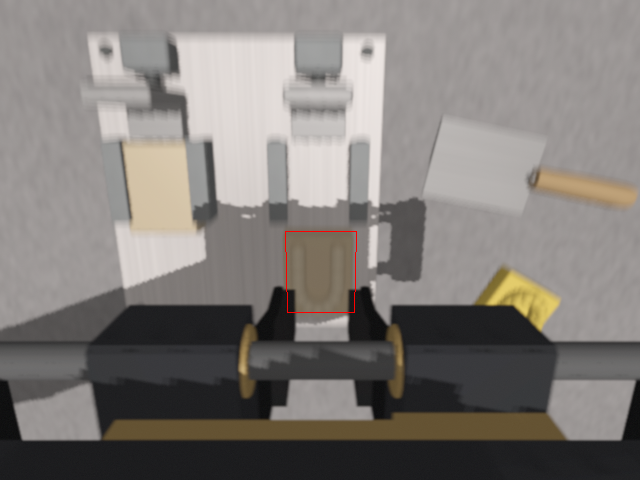

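The cast is fully out at (320,270), on the predicted outline. The ejector has sprung back and the blank is still in its bay. I move over the cast, check, then descend.

Call:
apply_moves --commands '[{"travel": [0,0.02,-0.012],"twist": [0,0,0],"grip": 1},{"travel": [0,0.04,-0.03],"twist": [0,0,0],"grip": 1},{"travel": [0,0.06,-0.045],"twist": [0,0,0],"grip": 1},{"travel": [0,0.08,-0.045],"twist": [0,0,0],"grip": 1},{"travel": [0,0.1,-0.045],"twist": [0,0,0],"grip": 1}]'

```text
time_s: 10.35
tool_pos: [0.5909, 0.0651, 0.0939]
eef_rot: [-90.0, 0.0, 12.2]
force: [0.5, 0.4, 0.9]
width: 0.0853
```

```bash
python3 - <<'E'
from h import *
go((.06,-.05,.025))
st=monitor.state();im=cams.capture("wrist")[:,:,::-1].copy()
for d in finder.mark_of("wrist","cast")[:3]: print(round(d["conf"],2),np.round(d["at"],1))
print(proj("wrist",loc(STAND,[(.06,-.05,.02)]),st).round(1))
for d in finder.mark_of("top","cast")[:0]: pass
cv2.imwrite("pics/w4.png",im)
E
```

```text
10.35 local now [ 0.0598 -0.0473  0.0939] F [0.6 0.3 0.9] w 0.0853 rot [-8.996e+01  3.000e-02  1.220e+01]
   [0.0002, 0.0689, -0.0027] [-0.004, 0.009, -0.003]
0.78 [317.6 254.7]
0.69 [576.6 312.7]
[[321.3 256.1]]
```

View pics/w4.png

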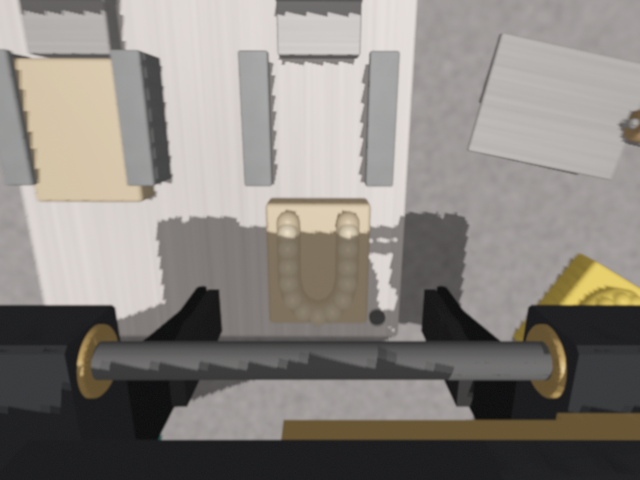

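The cast at (318,262) is straddled and centred between the open fingers, at about 210 and 432. I descend and grasp.

Call:
apply_moves --commands '[{"travel": [-0.001,0.015,-0.003],"twist": [0,0,0],"grip": 1},{"travel": [-0.001,0.032,-0.003],"twist": [0,0,0],"grip": 1},{"travel": [-0.001,0.049,-0.003],"twist": [0,0,0],"grip": 1},{"travel": [-0.001,0.062,-0.003],"twist": [0,0,0],"grip": 1},{"travel": [-0.001,0.069,-0.003],"twist": [0,0,0],"grip": 1}]'

```text
time_s: 11.12
tool_pos: [0.5904, 0.0617, 0.0253]
eef_rot: [-90.0, 0.1, 12.2]
force: [-0.0, 0.3, 0.9]
width: 0.0871
```

Call:
apply_moves --commands '[{"travel": [0,0,0],"twist": [0,0,0],"grip": 0.5},{"travel": [0,0,0],"twist": [0,0,0],"grip": 0.3},{"travel": [0,0,0],"twist": [0,0,0],"grip": 0.1},{"travel": [0,0,0],"twist": [0,0,0],"grip": -1},{"travel": [0,0,0],"twist": [0,0,0],"grip": -1}]' --grip_force 25

```text
time_s: 11.75
tool_pos: [0.5907, 0.0615, 0.0269]
eef_rot: [-90.0, 0.0, 12.2]
force: [-2.0, 0.1, 3.8]
width: 0.0556
```

Call:
apply_moves --commands '[{"travel": [0,0,0],"twist": [0,0,0],"grip": -1},{"travel": [0,-0.005,0],"twist": [0,0,0],"grip": -1},{"travel": [0,-0.02,0],"twist": [0,0,0],"grip": -1},{"travel": [0,-0.04,0],"twist": [0,0,0],"grip": -1},{"travel": [0,-0.06,0],"twist": [0,0,0],"grip": -1}]'

```text
time_s: 12.38
tool_pos: [0.5913, 0.0619, 0.0884]
eef_rot: [-90.0, -0.1, 12.2]
force: [0.2, 0.3, -1.4]
width: 0.0555
```

```bash
python3 - <<'E'
from h import *
go((.06,-.05,.025))
E
```

```text
12.375 local now [ 0.0595 -0.0505  0.0884] F [ 0.3  0.3 -1.4] w 0.0555 rot [-9.000e+01 -8.000e-02  1.221e+01]
   [0.0004, 0.0634, 0.0005] [0.0, 0.009, 0.008]
```

Lifted and held, with an opening of 55.5 mm. I carry it over the pan and refine the pan pose there.

```bash
python3 - <<'E'
from h import *
PAN=np.array([.550,-.2955,np.radians(-2.5)])
t=loc(PAN,(-.035,0,.16))[0]
st=monitor.state();P=st["tool_pos"];cur=(P,Ro.from_euler("xyz",st["eef_rot"],degrees=True))
for c in range(2):
    seq=[]
    for k in range(5*c+1,5*c+6):
        f=k/10;f=f*f*(3-2*f)*.6+.4*f; g=min(1,k/5)
        x=P+f*(t-P); x[2]=P[2]+g*(t[2]-P[2]); seq.append(pose(x,12.2+f*(-2.5-12.2)))
    print(c);rows(*cur,seq);cur=seq[-1]
E
```

```text
0
   [-0.0085, -0.0143, -0.0188] [0.0, 0.084, 0.008]
   [-0.0213, -0.0287, -0.0472] [0.0, 0.21, 0.008]
   [-0.0373, -0.043, -0.0828] [0.0, 0.368, 0.008]
   [-0.0555, -0.0573, -0.1231] [-0.0, 0.547, 0.008]
   [-0.0748, -0.0717, -0.1658] [-0.0, 0.736, 0.008]
1
   [-0.0137, -0.0, -0.0448] [-0.0, 0.189, -0.0]
   [-0.0266, -0.0, -0.0872] [0.0, 0.368, -0.0]
   [-0.0379, -0.0, -0.1245] [-0.0, 0.526, -0.0]
   [-0.047, -0.0, -0.1543] [-0.0, 0.652, -0.0]
   [-0.053, -0.0, -0.1741] [0.0, 0.735, -0.0]
```

Call:
apply_moves --commands '[{"travel": [-0.0085,-0.014,-0.019],"twist": [0,0.085,0],"grip": -1},{"travel": [-0.0215,-0.029,-0.047],"twist": [0,0.21,0],"grip": -1},{"travel": [-0.0375,-0.043,-0.083],"twist": [0,0.37,0],"grip": -1},{"travel": [-0.0555,-0.057,-0.123],"twist": [0,0.55,0],"grip": -1},{"travel": [-0.075,-0.072,-0.166],"twist": [0,0.735,0],"grip": -1}]'

```text
time_s: 13.0
tool_pos: [0.5526, -0.1173, 0.1605]
eef_rot: [-90.0, -0.1, 4.9]
force: [0.6, -0.9, -2.1]
width: 0.0559
```

Call:
apply_moves --commands '[{"travel": [-0.0135,0,-0.045],"twist": [0,0.19,0],"grip": -1},{"travel": [-0.0265,0,-0.087],"twist": [0,0.37,0],"grip": -1},{"travel": [-0.038,0,-0.1245],"twist": [0,0.525,0],"grip": -1},{"travel": [-0.047,0,-0.154],"twist": [0,0.65,0],"grip": -1},{"travel": [-0.053,0,-0.174],"twist": [0,0.735,0],"grip": -1}]'

```text
time_s: 13.62
tool_pos: [0.5142, -0.296, 0.1597]
eef_rot: [-90.1, -0.1, -2.6]
force: [0.1, 0.9, -1.7]
width: 0.0556
```

```bash
python3 - <<'E'
from h import *
PAN=np.array([.550,-.2955,np.radians(-2.5)])
go((-.035,0,.012),frame=PAN)
st=monitor.state()
obs=[]
for cam in ("wrist","top","scene"):
    im=cams.capture(cam)
    if cam=="wrist": wim=im[:,:,::-1].copy()
    for l,L in(("pan",(0,0,0)),("partner",(.07,0,.005))):
        for d in finder.mark_of(cam,l)[:2]:
            print(cam,l,round(d["conf"],2),np.round(d["at"],1),proj(cam,loc(PAN,L),st).round(1))
im=wim
for L in ([(a*.115,b*.075,.03) for a,b in((-1,-1),(1,-1),(1,1),(-1,1))],[(.07+a*.035,b*.028,.025) for a,b in((-1,-1),(1,-1),(1,1),(-1,1))]):
    cv2.polylines(im,[np.int32(proj("wrist",loc(PAN,L),st).round())],True,(0,0,255),1)
cv2.imwrite("pics/w5.png",im)
E
```

```text
13.625 local now [-0.0357 -0.0021  0.1597] F [ 0.1  0.9 -1.7] w 0.0556 rot [-9.005e+01 -7.000e-02 -2.620e+00]
   [0.0005, 0.1477, 0.0022] [0.005, -0.012, 0.007]
wrist pan 0.71 [369.2 223.5] [[365.7 215.1]]
wrist partner 0.92 [455.7 230.4] [[457.2 216.4]]
top pan 0.97 [411.5 249.5] [[410.5 248.7]]
top partner 0.59 [412.1 225.7] [[410.9 223.8]]
top partner 0.26 [421.5 255.4] [[410.9 223.8]]
scene pan 0.98 [242.1 314.6] [[243.5 310.7]]
scene partner 0.91 [260.6 319. ] [[262.9 323. ]]
```

View pics/w5.png

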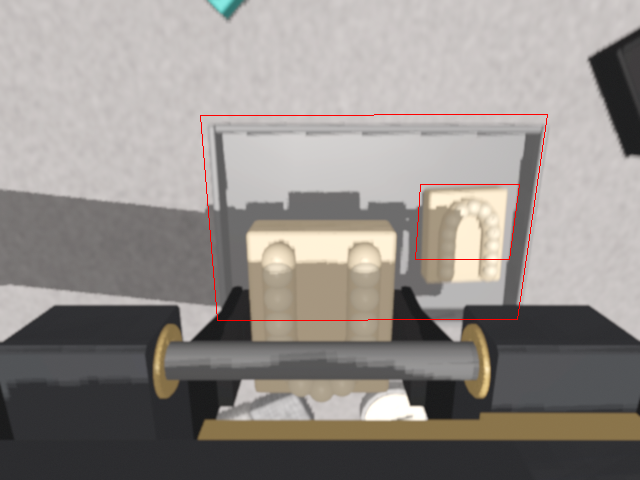

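The held cast is level, ridge up, at (320,300). The pan edge sits about 6 mm further toward -y than I modelled, so its centre is about (0.55,-0.30). The partner at (465,235) is clear. I descend at this spot.

Call:
apply_moves --commands '[{"travel": [-0.001,0.015,-0.002],"twist": [0,0,0],"grip": -1},{"travel": [-0.002,0.035,-0.003],"twist": [0,0,0],"grip": -1},{"travel": [-0.002,0.06,-0.003],"twist": [0,0,0],"grip": -1},{"travel": [-0.002,0.085,-0.003],"twist": [0,0,0],"grip": -1},{"travel": [-0.002,0.105,-0.003],"twist": [0,0,0],"grip": -1}]'

```text
time_s: 14.7
tool_pos: [0.5117, -0.2968, 0.0516]
eef_rot: [-90.0, 0.1, -2.5]
force: [-0.3, -0.9, -1.6]
width: 0.0556
```

Call:
apply_moves --commands '[{"travel": [0,0.01,0],"twist": [0,0,0],"grip": -1},{"travel": [0,0.018,0],"twist": [0,0,0],"grip": -1},{"travel": [0,0.026,0],"twist": [0,0,0],"grip": -1},{"travel": [0,0.032,0],"twist": [0,0,0],"grip": -1},{"travel": [0,0.036,0],"twist": [0,0,0],"grip": -1}]'

```text
time_s: 15.32
tool_pos: [0.5126, -0.2973, 0.0175]
eef_rot: [-90.0, -0.0, -2.5]
force: [0.7, -1.0, -1.3]
width: 0.0558
```

Call:
apply_moves --commands '[{"travel": [0,0.001,0],"twist": [0,0,0],"grip": -1},{"travel": [0,0.002,0],"twist": [0,0,0],"grip": -1},{"travel": [0,0.003,0],"twist": [0,0,0],"grip": -1},{"travel": [0,0.004,0],"twist": [0,0,0],"grip": -1},{"travel": [0,0.005,0],"twist": [0,0,0],"grip": -1}]'

```text
time_s: 15.95
tool_pos: [0.5125, -0.2972, 0.0125]
eef_rot: [-90.0, -0.0, -2.5]
force: [0.3, -1.0, -2.1]
width: 0.0559
```

Call:
apply_moves --commands '[{"travel": [0,0.0005,0],"twist": [0,0,0],"grip": -1},{"travel": [0,0.001,0],"twist": [0,0,0],"grip": -1},{"travel": [0,0.0015,0],"twist": [0,0,0],"grip": -1},{"travel": [0,0.002,0],"twist": [0,0,0],"grip": -1},{"travel": [0,0.002,0],"twist": [0,0,0],"grip": -1}]'

```text
time_s: 16.58
tool_pos: [0.5124, -0.2972, 0.0119]
eef_rot: [-90.0, 0.0, -2.5]
force: [-3.8, 1.5, 8.3]
width: 0.0553
```

The cast is on the pan floor (force -2 → +8 N). I release a little at a time.

Call:
apply_moves --commands '[{"travel": [0,-0.001,0],"twist": [0,0,0],"grip": -1},{"travel": [0,-0.001,0],"twist": [0,0,0],"grip": 0.32},{"travel": [0,-0.001,0],"twist": [0,0,0],"grip": 0.45},{"travel": [0,-0.001,0],"twist": [0,0,0],"grip": 0.65},{"travel": [0,-0.001,0],"twist": [0,0,0],"grip": 0.75}]'

```text
time_s: 17.2
tool_pos: [0.5126, -0.2972, 0.0115]
eef_rot: [-90.0, -0.0, -2.5]
force: [0.8, -0.1, 0.2]
width: 0.0729
```

Call:
apply_moves --commands '[{"travel": [0,0,0],"twist": [0,0,0],"grip": 0.75},{"travel": [0,-0.01,0],"twist": [0,0,0],"grip": 0.75},{"travel": [0,-0.03,0],"twist": [0,0,0],"grip": 0.75},{"travel": [0,-0.06,0],"twist": [0,0,0],"grip": 0.75},{"travel": [0,-0.1,0],"twist": [0,0,0],"grip": 0.75}]'

```text
time_s: 17.82
tool_pos: [0.5123, -0.297, 0.1134]
eef_rot: [-90.0, 0.0, -2.5]
force: [0.2, -0.3, 0.0]
width: 0.0762
```

Call:
apply_moves --commands '[{"travel": [0,-0.04,0.03],"twist": [0,0,0],"grip": 0.75},{"travel": [0,-0.08,0.08],"twist": [0,0,0],"grip": 0.75},{"travel": [0,-0.11,0.13],"twist": [0,0,0],"grip": 0.75},{"travel": [0,-0.13,0.17],"twist": [0,0,0],"grip": 0.75},{"travel": [0,-0.13,0.17],"twist": [0,0,0],"grip": 0.75}]'

```text
time_s: 18.45
tool_pos: [0.5214, -0.1229, 0.2454]
eef_rot: [-90.1, -0.4, -2.1]
force: [-0.4, -1.0, 0.4]
width: 0.0761
```

```bash
python3 - <<'E'
from h import *
im=cams.capture("scene")[:,:,::-1]; b=cams.capture("top")[:,:,::-1]
for d in finder.mark_of("top","cast")[:6]: print(round(d["conf"],2),np.round(d["at"],1))
st=monitor.state();print(st["time_s"],st["force"],st["tool_pos"])
o=np.hstack([cv2.resize(im[170:370,170:420],(400,320)),cv2.resize(b[150:330,200:460],(400,320))])
cv2.imwrite("pics/end.png",o)
E
```

```text
0.92 [412.7 262.7]
0.68 [176.8 241.4]
0.62 [343.7 279.7]
0.6 [285.4 173.2]
18.6 [-0.14031893  0.18618248 -0.81246693] [ 0.51946771 -0.12842564  0.24191769]
```

View pics/end.png

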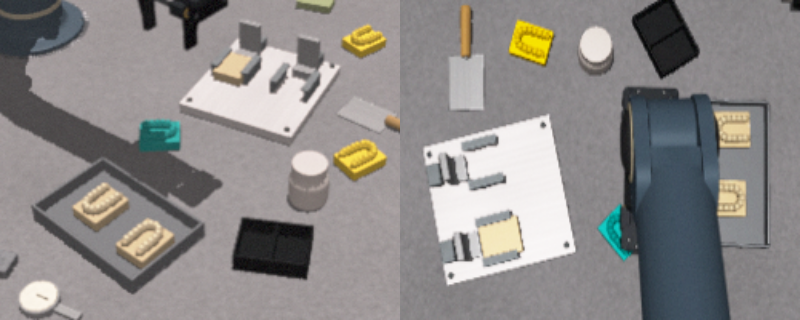

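The scene view shows the cast ridge up and flat in the pan at (100,205), beside the partner at (145,240). The blank is still in the near bay, the far bay is empty and nothing else has moved. The gripper is well clear.

```bash
python3 -c "
from plant import env; print(env.hand_in())"
```

```text
the job is handed in; nothing more can be done
None
```

The finished cast is in the work pan, ridge up, beside the cast already there, and the job was handed in at about 18.6 s of the 54 s allowed.

- **Ejecting:** I pressed the far bay's ejector with closed fingers until it hit its stop. The travel stalled and the force jumped from 12 to 26 N. I then let it spring back under control, and a wrist picture showed the cast fully out at the predicted spot.
- **Moving and placing:** I gripped the cast by its 56 mm sides at 25 N, carried it to the pan and lowered it until it touched the floor, at about 8 N. I opened the fingers gradually and backed away.
- **Last check:** The final pictures show the cast flat in the pan, clear of the partner. The blank is still in the near bay, the far bay is empty with its ejector back at rest, and the look-alikes and other things in view are in place. The arm hid part of the pan in the top view, but the scene view shows it clearly. The wax, brush and part of the gauge lay outside the final crops.

Two things disagreed:
- **Pan position:** It was about 6 mm off my first estimate, and I allowed for that before placing.
- **Partner's turn:** In the pictures the partner's 70 mm side appears to lie along the pan's short side, although the text says its 56 mm width does. I had not touched it by then, and it did not affect the placing.

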